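# Press two button plugs home with the cam press

### The arm

A 6-joint arm with a two-finger parallel gripper is mounted at the origin on the work surface; the furniture and walls round the work are solid. World frame = base frame: x ahead of the robot, y to its left, z up, the work surface at z = 0. Lengths are in m, angles in rad, forces in N, time in s.
With the tool pointing down it reaches from about 0.35 to 0.925 m from the base axis. Payload 6.4 kg.
Tool frame: the origin (TCP) lies between the finger pads, 19 mm behind the fingertips; this is the grasp point; z points along the fingers, y is the line along which they close (so a half turn about z gives the same grasp; the last joint's range is limited). The gripper opens to 94 mm and grips with 3 to 60 N. Pads are 16 mm wide; open, the fingers measure 119 mm over their backs; the gripper's body (75 mm by 177 mm) begins 78 mm behind the grasp point.
Start: joints at [-1.334, 0.245, 1.558, -0, 1.339, -0.174], TCP at [0.26, -0.596, 0.224] pointing down, gripper open.
Joint ranges: [-3.13, 3.13], [-1.02, 2.26], [0.13, 2.54], [-0.95, 4.09], [0.21, 2.88], [-2.74, 2.74]. Speed limits (rad/s): [2.57, 2.57, 3.14, 3.14, 3.14, 3.14].

### API

Orientations are given as a unit quaternion [x, y, z, w].
In Python, from workcell import * gives the robot as it stands.
- The arm moves only by the shell command python3 -m creep 'ROWS' [FORCE]. ROWS is a JSON object whose one key "commands" holds a list of rows, each a list of 7 numbers: the shift along the tool's x, y, z in mm, then the turn, a rotation vector about the tool's x, y, z in rad, then the opening, from 0 (shut) to 1 (fully open). A call has 1 to 8 rows; each row shifts and turns the commanded pose from where the row before left it, along the tool's axes as they then stand; what a row does not reach is not made up. A row lasts 1/8 s, in which the tool goes at most 62.5 mm and 10.7 degrees, less where a joint would pass 70% of its speed; a pose out of reach is approached as far as the arm can. A call is refused whole if a number of a shift passes 62.5 or a number of a turn 0.188, either way. A call with a gripper value outside its range is refused whole. The fingers move at their own pace and stop on an object; FORCE is the grip in N (left out, the last holds). Time passes only in rows, so rows that do not move let the fingers close. It gives the time, the measured TCP pose, the force, the opening and the grip force at its end, in the units of the state.
- sense(): the state, without advancing time (a new reading comes with each control period).
- read_camera(name): name is "side" or "top" or "wrist"; returns the picture (400x640x3 uint8, red, green, blue); there is no depth.
- calibration(name): a dict with "fx", "fy", "cx", "cy" (pixels), "k1" (the pictures are not rectified: a ray, as slopes to the right and down, at radius r is drawn at 1 + k1 r^2 times it, then the intrinsics apply), "rvec" (rotation vector, rad) and "tvec" (3), from world to camera coordinates, as OpenCV has them. Camera axes: x right, y down, z forward; pixel columns grow to the right and rows downward; lengths in m; the calibration is good to about 2 mm. A picture is of the moment at which its call begins: read the wrist's pose just before it. calibration takes no time and is no camera call; for the wrist camera it gives the pose at the moment of the call.
- close_job(): hands the job in; it is judged then, once.
The state is a dict: "clock": time; "q": joint angles; "joint_velocities": joint speeds; "tau": joint torques, N m; "tcp_pos": TCP position; "orientation": TCP orientation; "force": force on the tool from outside, world axes, zero at the start; "moment": the same for the moment, N m; "gripper_width": opening from 0.0 (shut) to 1.0 (fully open); "gripper_force": force on a finger pad.
Only numpy, scipy, OpenCV 4.12 (cv2) and the standard library are available. Lean on these libraries where they do the work, as an engineer would, in place of code of your own. Each camera call takes 0.05 s, during which the arm holds its last target. There are 200 camera calls.

### The job

Two wooden button plugs stand proud in the drawer front clamped on the cam press's cross slide. Using the black knob on the slide, bring one button centrally under the ram and swing the cam lever down until the ram has pressed it fully home; let the lever swing back up, slide the other button under the ram and press that one home too. Finish still holding the lever by its ball in the gripper at the cam's highest lift (lever arm level, pointing to the front of the press, neither short of it nor past it) so that the ram keeps the second button pressed; never touch the drawer front or the buttons with the robot, do not slide the work while the ram bears on it, and leave the glue bottle, sanding block and pin tin where they are.

Things in the scene. Friction and masses are not known exactly. Their poses are not given: they have to be found in the camera images.
- press_stand: Grey hand cam press, fixed on the bench. Origin on the bench below the ram's axis; x points from its open front to its column, y left, z up. Base 235 x 170 x 12 mm (x -95 to +140 mm); column x +95 to +129 mm, 134 mm high; a 50 mm wide overarm reaches forward from it over the work to x -25 mm, from 102 to 134 mm above the bench
- ram_nose: Dark round steel nose of the ram, diameter 18 mm. Origin: centre of its flat lower face. Lever up: 82.5 mm above the bench, 2.5 mm above a proud button. At the highest lift it would be 9.5 mm lower, 1 mm past the top of a seated button; being sprung (10 N preload, 4 N/mm), it then bears on the button with 10 to 14 N. Driving a button in takes about 7 N
- cam_lever (a joint): Lever angle, rad, about a level axis along the press's y. 0 = rest, arm 80 degrees above the horizontal, leaning to the front; grows as the grip swings to the front (-x of the press) and down. 1.40 = arm level, pointing to the front: highest lift, ram lowest. Past 1.40 the ram rises again; stop at 1.70. It takes 2 to 4 N at the grip; a damped spring returns it to 0 within a second when let go
- lever_pivot (a point): Middle of the lever's pivot pin, 165 mm above the bench on the ram's axis. The fork round the cam reaches 16 mm to its front, 20 mm to its rear, 18 mm above it and 25 mm to each side; the cam reaches 30 mm to the front at rest
- lever_grip (a point): Centre of the black ball grip at the lever's end: diameter 32 mm, 115 mm from the pivot; the arm is a 12 mm rod in the press's x-z plane. At rest the centre is 278 mm above the bench, at the highest lift 165 mm. Pinched from above, fingers closing along the press's y, it turns between them and may creep 10 to 15 mm towards the palm, the lever lagging by as much: check the angle
- saddle (a joint): Position of the lower slide, m, along the press's y; range -0.04 to +0.04. It carries the table. Stays where it is left (friction 4 N)
- slide_table (a joint): Position of the upper slide (the table), m, along the press's x; range -0.03 to +0.03. Stays where it is left (friction 4 N). The table is 110 x 146 mm, its top 52 mm above the bench
- carrier_knob (a point): Middle of the grip of the black upright knob that moves both slides: a cylinder of diameter 22 mm, top 86 mm above the bench (this point: 72 mm, the tongue below: 52 mm), on a 30 mm wide tongue at the front of the table, 140 mm in front of the table's middle
- panel: Pale wooden drawer front, 80 x 120 x 18 mm (press x, y, z), clamped on the middle of the table by two steel clips and moving with it. Origin: centre of its underside; its top is 70 mm above the bench
- button_a_top (a point): Middle of the top of one wooden button plug: round head of diameter 16 mm and 4 mm high on a 9 mm shank, at x +16 mm, y +30 mm of the drawer front (the rear left one). Proud, its top is 80 mm above the bench; home, 74 mm
- button_a (a joint): How far that button has been pressed in, m: 0 = standing 6 mm proud, 0.006 = home, head on the wood. It stays where it is pushed
- button_b_top (a point): Middle of the top of the other, identical button plug, at x -16 mm, y -30 mm of the drawer front (the front right one)
- button_b (a joint): How far the other button has been pressed in, m: 0 = 6 mm proud, 0.006 = home
- glue_bottle: Bystander: white glue bottle with blue label and orange tip, diameter 58 mm, 162 mm high. Origin: centre of its underside
- sanding_block: Bystander: brown sanding block, 64 x 107 x 32 mm. Origin: centre of its underside
- pin_tin: Bystander: round grey tin, diameter 71 mm, 30 mm high. Origin: centre of its underside
- arbor_press: Furniture to keep clear of: tall green arbor press, fixed at the left rear of the bench, 208 x 135 mm, with its hand lever 424 mm high; the arm starts to the left of it. Origin: centre of its underside

How it is judged:
By the outcome, as a careful person would: the job done as asked, in the order asked, and still so for the second after the job is handed in, while the arm keeps its last pose, push and grip.
It also fails if it takes over 72 s, if anything falls off the work surface, if the arm or the gripper's body presses on something with over 40 N, if the wrist force passes 120 N, or if a joint passes its speed limit or range.

## Working session

There is one attempt and no reset: what is moved stays moved. The work goes in short steps, Python scripts to look and compute and a shell command to move; the robot and the scene stay as the last step left them, time stands still between calls to the robot, and variables do not carry over. Pictures are saved under pics/ and viewed, at most 12 in all, crops included, and the job is handed in when it is done.

```bash
mkdir -p pics; ls; python3 - <<'E'
from workcell import *
import cv2
s=sense();print(s)
for n in("side","top"):
    cv2.imwrite(f"pics/{n}0.png",read_camera(n)[:,:,::-1]);c=calibration(n);print(n,c)
E
```

```text
pics
{'clock': 0.0, 'q': array([-1.33410769e+00,  2.45815675e-01,  1.55900129e+00, -1.64336060e-06,
        1.33865401e+00, -1.74082760e-01]), 'joint_velocities': array([-3.55828769e-04, -8.11694270e-04,  1.23316863e-03,  1.43759754e-03,
        2.68768243e-04,  2.27320871e-05]), 'tau': array([-1.60337229e-03, -4.15829587e+01, -3.14607954e+01,  6.83527580e-02,
        3.32006626e-02, -1.44844744e-04]), 'tcp_pos': array([ 0.2594394 , -0.59537567,  0.22315113]), 'orientation': array([ 9.78981926e-01,  2.03944861e-01, -3.01927925e-05, -9.38676734e-04]), 'force': array([-0.37415793, -1.62603114,  0.25412586]), 'moment': array([-0.00094596, -0.04333682,  0.00649331]), 'gripper_force': 0.0, 'gripper_width': 0.9990801214304212}
side {'fx': 421.6739129941526, 'fy': 421.6739129941526, 'cx': 318.97656405632625, 'cy': 190.0857110532215, 'k1': -0.033507916903182285, 'rvec': array([ 2.53367245,  0.74061931, -0.21015881]), 'tvec': array([-0.44793899, -0.13585189,  1.4407093 ])}
top {'fx': 395.9638344499735, 'fy': 395.9638344499735, 'cx': 327.2085491206179, 'cy': 198.73089616410164, 'k1': -0.037324619833615805, 'rvec': array([ 2.13259887, -2.16110353,  0.11202752]), 'tvec': array([0.05145769, 0.54559764, 1.3087124 ])}
```

View pics/side0.png

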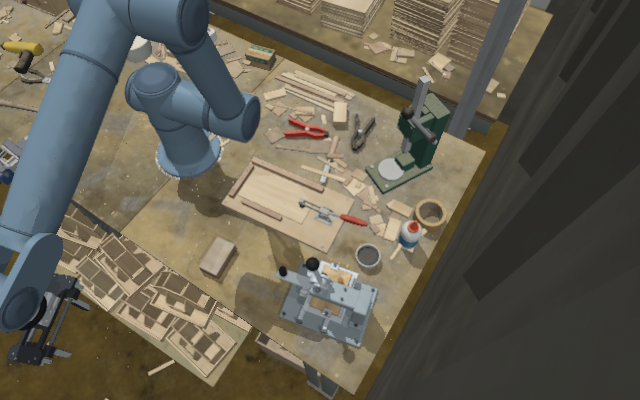

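View pics/top0.png

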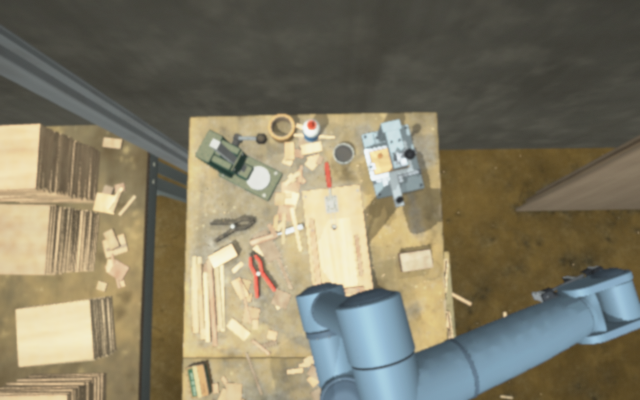

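The side view shows the press near (325,300), the bottle at (410,235), the tin at (368,256) and the block at (218,258). In the top view the press is near (395,165) and the block at (415,260). I'll enlarge both and write the helpers.

```bash
cat > h.py <<'E'
import numpy as np, cv2
from workcell import *
def K(c): return np.array([[c['fx'],0,c['cx']],[0,c['fy'],c['cy']],[0,0,1.]]),np.array([c['k1'],0,0,0.])
def ray(c,p):
    k,d=K(c); u=cv2.undistortPoints(np.array([[p]],float),k,d)[0,0]
    R=cv2.Rodrigues(c['rvec'])[0]; v=R.T@np.array([u[0],u[1],1]); return -R.T@c['tvec'],v/np.linalg.norm(v)
def plane(c,p,z): o,v=ray(c,p); return o+v*(z-o[2])/v[2]
def proj(c,P):
    k,d=K(c); return cv2.projectPoints(np.array(P,float).reshape(-1,1,3),c['rvec'],c['tvec'],k,d)[0][:,0]
def tri(obs):
    A=0;b=0
    for c,p in obs:
        o,v=ray(c,p); M=np.eye(3)-np.outer(v,v); A=A+M; b=b+M@o
    X=np.linalg.solve(A,b)
    return X,[float(np.linalg.norm((np.eye(3)-np.outer(v,v))@(X-o))*1e3) for o,v in (ray(c,p) for c,p in obs)]
def blobs(im,mask,amin=8):
    n,l,st,ce=cv2.connectedComponentsWithStats(mask.astype(np.uint8)); 
    return [(ce[i].round(1).tolist(),st[i].tolist()) for i in range(1,n) if st[i][4]>=amin]
E
python3 - <<'E'
from h import *
a=cv2.imread('pics/side0.png')[240:360,260:400];b=cv2.imread('pics/top0.png')[105:225,340:460]
o=np.hstack([cv2.resize(a,(420,360),interpolation=2),cv2.resize(b,(360,360),interpolation=2)])
cv2.imwrite('pics/crop0.png',o)
for n,r in(("side",(240,360,260,400)),("top",(105,225,340,460))):
    im=cv2.imread(f'pics/{n}0.png').max(2); m=np.zeros_like(im); m[r[0]:r[1],r[2]:r[3]]=im[r[0]:r[1],r[2]:r[3]]<45
    print(n,blobs(im,m))
E
```

```text
side [([312.3, 264.3], [306, 258, 13, 13, 107]), ([282.4, 270.8], [279, 267, 8, 9, 53])]
top []
```

View pics/crop0.png

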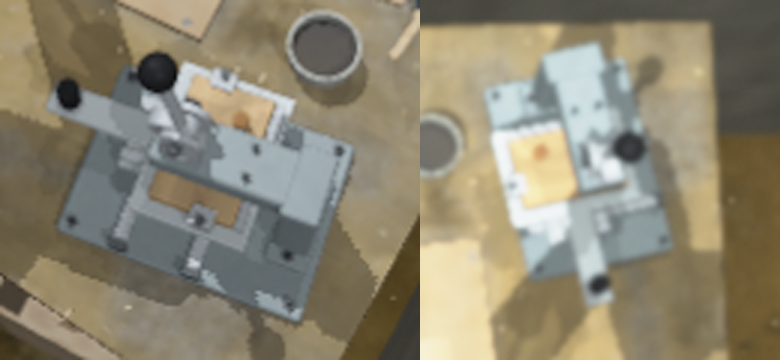

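The left crop (side) shows the ball at about (312,264), the knob at (282,270), and the overarm running back to the right with base corners visible. The right crop (top) shows the ball at about (409,155), the knob at (399,200), and button A's head at about (380,156). The press front faces the robot.

```bash
python3 - <<'E'
from h import *
cs,ct=calibration('side'),calibration('top')
im=cv2.imread('pics/top0.png').max(2)
for T in(60,75,90):
    m=np.zeros_like(im); m[105:225,370:450]=im[105:225,370:450]<T; print(T,blobs(im,m,12))
print('ball',tri([(cs,(312,264)),(ct,(409,154.6))]))
print('knob',tri([(cs,(282.2,269.5)),(ct,(399.3,199.7))]))
f=lambda x,y:(260+x/3,240+y/3); g=lambda x,y:(340+(x-420)/3,105+y/3)
for n,c,p in[('side FL',cs,f(58,225)),('side FR',cs,f(303,322)),('side RR',cs,f(354,148)),('top FL',ct,g(533,278)),('top FR',ct,g(673,247)),('top RL',ct,g(486,88))]:
    print(n,plane(c,p,.012))
# overarm top edges (z=.134)
for n,c,p in[('ovL front',ct,g(570,195)),('ovL back',ct,g(543,55)),('ovR back',ct,g(598,43))]: print(n,plane(c,p,.134))
for n,p,z in[('btnA',g(541,152),.08)]: print(n,plane(ct,p,z))
print('btnA tri',tri([(cs,f(241,121)),(ct,g(541,152))]))
s=sense(); print(calibration('wrist'))
E
```

```text
60 [([409.4, 153.7], [406, 150, 8, 8, 27]), ([399.3, 199.3], [398, 198, 4, 4, 12])]
75 [([445.3, 145.5], [441, 143, 9, 5, 35]), ([409.4, 153.6], [405, 150, 10, 8, 61]), ([399.4, 199.4], [397, 198, 6, 4, 17])]
90 [([424.5, 117.5], [370, 105, 80, 45, 937]), ([409.5, 153.7], [405, 149, 10, 10, 72]), ([399.5, 199.2], [397, 197, 6, 5, 23])]
ball (array([ 0.63893829, -0.19159065,  0.27399131]), [1.3398715092505742, 1.3398715092505529])
knob (array([ 0.53562693, -0.19183958,  0.07536403]), [1.6696612830288389, 1.6696612830287518])
side FL [ 0.58783108 -0.28630943  0.012     ]
side FR [ 0.81834628 -0.23917896  0.012     ]
side RR [ 0.78055136 -0.0783663   0.012     ]
top FL [ 0.55024427 -0.12919114  0.012     ]
top FR [ 0.58384036 -0.29117135  0.012     ]
top RL [ 0.77577637 -0.08054856  0.012     ]
ovL front [ 0.62235524 -0.15743653  0.134     ]
ovL back [ 0.7754111  -0.13362387  0.134     ]
ovR back [ 0.78775335 -0.19294102  0.134     ]
btnA [ 0.68189797 -0.13465455  0.08      ]
btnA tri (array([ 0.68460736, -0.13340007,  0.07656963]), [2.510885028980454, 2.5108850289805327])
{'fx': 302.2034625196478, 'fy': 302.2034625196478, 'cx': 315.44903686630533, 'cy': 196.05248098665547, 'k1': -0.04275897232334389, 'rvec': array([-2.42309078,  1.58691161,  0.22919856]), 'tvec': array([-0.64791938, -0.02873801,  0.39354341])}
```

```bash
cat >> h.py <<'E'
from scipy.spatial.transform import Rotation as Ro
def toolT(s=None):
    s=s or sense(); T=np.eye(4);T[:3,:3]=Ro.from_quat(s['orientation']).as_matrix();T[:3,3]=s['tcp_pos'];return T
def camT(c):
    T=np.eye(4);R=cv2.Rodrigues(c['rvec'])[0];T[:3,:3]=R.T;T[:3,3]=-R.T@c['tvec'];return T
YAW=.2137; O=np.array([.661,-.189,0])
PR=Ro.from_euler('z',YAW).as_matrix()
def P2W(p): return O+PR@np.array(p,float)
def W2P(w): return PR.T@(np.array(w)-O)
def delta(goal,yaw=None,s=None):
    "tool-frame mm to goal and yaw error"
    T=toolT(s); d=T[:3,:3].T@(np.array(goal)-T[:3,3])*1e3
    return d.round(1), T[:3,0].round(3)
E
python3 - <<'E'
from h import *
T=toolT(); C=np.linalg.inv(T)@camT(calibration('wrist')); print(C.round(3))
cs=calibration('side');print('block',plane(cs,(218,258),.03),'tin',plane(cs,(368,256),.03),'bottle',plane(cs,(410,240),.1))
pts={'ball':(-.02,0,.278),'pivot':(0,0,.165),'knob':(-.123,.024,.086),'ram':(0,0,.0825),'A':(.033,.054,.08),'B':(.001,-.006,.08),'ov':(-.025,.025,.134)}
c=calibration('wrist')
for g in[(-.26,0,.25),(-.30,0,.2),(-.2,-.02,.22),(-.32,.0,.15),(-.12,.024,.2)]:
    W=np.eye(4);W[:3,:3]=Ro.from_euler('xyz',[np.pi,0,YAW]).as_matrix();W[:3,3]=P2W(g)
    M=np.linalg.inv(W@C); c['rvec']=cv2.Rodrigues(M[:3,:3])[0];c['tvec']=M[:3,3]
    print(g,W[:3,3].round(3),{k:proj(c,[P2W(p)])[0].round().tolist() for k,p in pts.items()})
print(delta(P2W((-.26,0,.25))))
E
```

```text
[[ 0.    -0.96  -0.28   0.083]
 [ 1.     0.    -0.    -0.001]
 [ 0.    -0.28   0.96  -0.161]
 [ 0.     0.     0.     1.   ]]
block [ 0.34808887 -0.25200814  0.03      ] tin [ 0.70979719 -0.01378144  0.03      ] bottle [0.7923266  0.06250603 0.1       ]
(-0.26, 0, 0.25) [ 0.407 -0.244  0.25 ] {'ball': [319.0, -337.0], 'pivot': [317.0, -164.0], 'knob': [292.0, 52.0], 'ram': [317.0, -90.0], 'A': [257.0, -128.0], 'B': [323.0, -89.0], 'ov': [285.0, -94.0]}
(-0.3, 0, 0.2) [ 0.368 -0.253  0.2  ] {'ball': [285.0, 5972.0], 'pivot': [318.0, -315.0], 'knob': [287.0, -13.0], 'ram': [317.0, -189.0], 'A': [245.0, -233.0], 'B': [325.0, -187.0], 'ov': [276.0, -216.0]}
(-0.2, -0.02, 0.22) [ 0.47  -0.251  0.22 ] {'ball': [246.0, -254.0], 'pivot': [284.0, -91.0], 'knob': [270.0, 114.0], 'ram': [294.0, -32.0], 'A': [230.0, -73.0], 'B': [301.0, -32.0], 'ov': [254.0, -24.0]}
(-0.32, 0.0, 0.15) [ 0.348 -0.257  0.15 ] {'ball': [332.0, -3008.0], 'pivot': [317.0, -280.0], 'knob': [279.0, -77.0], 'ram': [317.0, -291.0], 'A': [230.0, -330.0], 'B': [327.0, -288.0], 'ov': [265.0, -340.0]}
(-0.12, 0.024, 0.2) [ 0.539 -0.191  0.2  ] {'ball': [415.0, 38.0], 'pivot': [358.0, 43.0], 'knob': [317.0, 201.0], 'ram': [345.0, 63.0], 'A': [281.0, 22.0], 'B': [351.0, 62.0], 'ov': [316.0, 90.0]}
(array([ 275.5, -263.2,  -26.2]), array([0.917, 0.399, 0.   ]))
```

```bash
python3 -m creep '{"commands":[[45.5,-30.7,-3.4,0,0,0,1],[45.5,-30.7,-3.4,0,0,0,1],[45.5,-30.7,-3.4,0,0,0,1],[45.5,-30.7,-3.4,0,0,0,1],[45.5,-30.7,-3.4,0,0,0,1],[45.5,-30.7,-3.4,0,0,0,1],[45.5,-30.7,-3.4,0,0,0,1],[45.5,-30.7,-3.4,0,0,0,1]]}' && python3 -m creep '{"commands":[[0,0,0,0,0,-0.184,1],[0,0,0,0,0,-0.184,1],[0,0,0,0,0,-0.184,1],[0,0,0,0,0,-0.184,1],[0,0,0,0,0,-0.184,1],[0,0,0,0,0,-0.184,1],[0,0,0,0,0,-0.184,1],[0,0,0,0,0,-0.184,1]]}'; python3 -m creep '{"commands":[[0,0,0,0,0,-0.184,1],[0,0,0,0,0,-0.184,1],[0,0,0,0,0,-0.184,1],[0,0,0,0,0,-0.184,1],[0,0,0,0,0,-0.184,1],[0,0,0,0,0,-0.184,1],[0,0,0,0,0,-0.184,1],[0,0,0,0,0,-0.184,1]]}'
python3 - <<'E'
from h import *
c=calibration('wrist');cv2.imwrite('pics/w1.png',read_camera('wrist')[:,:,::-1])
np.save('w1.npy',c,allow_pickle=True);s=sense();print(s['q'].round(3),delta(P2W((-.17,0,.25))))
pts={'pivot':(0,0,.165),'knob':(-.123,.024,.086),'ram':(0,0,.0825),'A':(.033,.054,.08),'B':(.001,-.006,.08),'ov':(-.025,.025,.134)}
print({k:proj(c,[P2W(p)])[0].round().tolist() for k,p in pts.items()})
E
```

```text
clock: 1.1
tcp_pos: [0.4957, -0.2236, 0.2512]
orientation: [0.979, 0.204, -0.0, -0.0]
force: [-0.2, -0.2, 0.6]
gripper_width: 1.0
gripper_force: 0.0
clock: 2.1
tcp_pos: [0.495, -0.2252, 0.2509]
orientation: [0.586, 0.81, 0.0, -0.0]
force: [-0.2, 0.5, 0.4]
gripper_width: 0.998
gripper_force: 0.0
clock: 3.1
tcp_pos: [0.4949, -0.2252, 0.2509]
orientation: [-0.109, 0.994, 0.0, -0.0]
force: [0.2, -0.4, -0.1]
gripper_width: 0.998
gripper_force: 0.0
[-0.636 -0.026  1.803 -0.     1.366 -2.429] (array([0. , 0.2, 0.9]), array([-0.975, -0.221,  0.001]))
{'pivot': [313.0, 363.0], 'knob': [335.0, 224.0], 'ram': [314.0, 312.0], 'A': [354.0, 331.0], 'B': [309.0, 311.0], 'ov': [336.0, 322.0]}
```

View pics/w1.png

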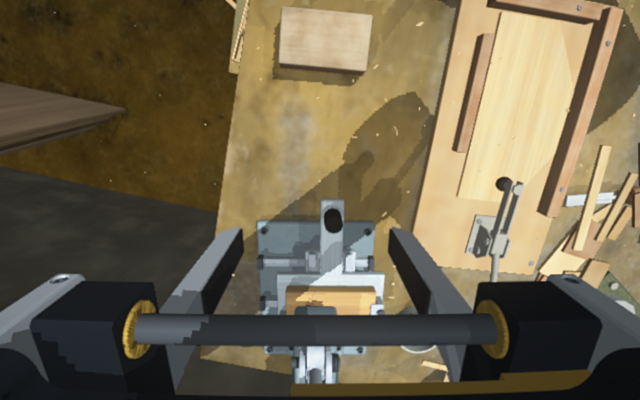

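The view is upside down relative to the press. The knob is at about (334,220), where I predicted (335,224). The base front corners are at about (258,222) and (376,220), and the table edge is near row 275. The gripper hides the ram area. I'll come closer above the knob and measure again.

```bash
python3 -m creep '{"commands":[[-15.7,8,37,0,0,0.003,1],[-15.7,8,37,0,0,0.003,1],[-15.6,8,37,0,0,0.003,1],[0,0,0,0,0,0,1],[0,0,0,0,0,0,1]]}'
python3 - <<'E'
from h import *
c=calibration('wrist');cv2.imwrite('pics/w2.png',read_camera('wrist')[:,:,::-1])
np.save('w2.npy',c,allow_pickle=True)
print(proj(c,[P2W((-.123,.024,.086)),P2W((-.095,.085,.012)),P2W((-.095,-.085,.012))]).round())
for n in('w1','w2'):
    im=cv2.imread(f'pics/{n}.png');m=im.max(2)<40; m[:150]=0;m[300:]=0;m[:,:240]=0;m[:,420:]=0
    print(n,blobs(im,m,60))
E
```

```text
clock: 3.78
tcp_pos: [0.5365, -0.1927, 0.1418]
orientation: [-0.101, 0.995, -0.001, 0.001]
force: [0.2, -0.5, 0.1]
gripper_width: 1.005
gripper_force: 0.0
[[316. 218.]
 [375. 218.]
 [210. 219.]]
w1 [([332.7, 220.3], [325, 209, 17, 23, 313]), ([240.8, 243.3], [240, 230, 3, 27, 64]), ([404.8, 267.6], [389, 230, 31, 70, 909])]
w2 [([313.5, 213.7], [301, 197, 26, 35, 733]), ([240.7, 243.9], [240, 230, 3, 27, 60]), ([404.4, 266.8], [388, 230, 32, 70, 960])]
```

View pics/w2.png

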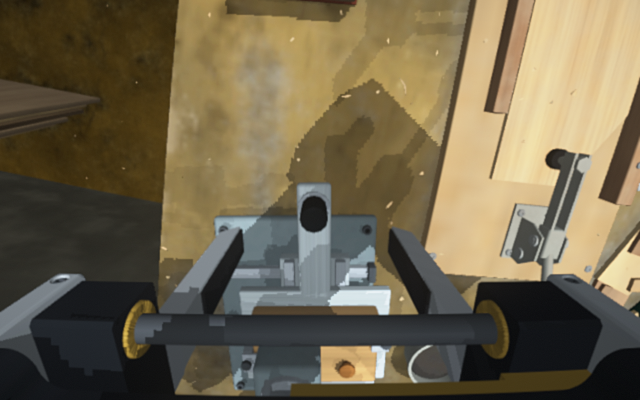

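The view shows the knob at (313.5,214) with its top circle centred near (314,219). The base front corners are at about (214,217) and (376,216), and button A's head is at (344,370).

```bash
python3 - <<'E'
from h import *
c1,c2=[np.load(f'{n}.npy',allow_pickle=True).item() for n in('w1','w2')]
k=tri([(c1,(332.7,223.3)),(c2,(313.5,219))]);print('knobtop',k,'press',W2P(k[0]).round(4))
for n,c,p,z in[('knob w2',c2,(313.5,219),.086),('FL',c2,(376,216),.012),('FR',c2,(214.5,217),.012),('FL1',c1,(376,220.5),.012),('FR1',c1,(258,222),.012)]:
    w=plane(c,p,z);print(n,w.round(4),'press',W2P(w).round(4))
# button A by orange mask
im=cv2.imread('pics/w2.png');hsv=cv2.cvtColor(im,cv2.COLOR_BGR2HSV)
m=cv2.inRange(hsv,(5,120,60),(14,255,230));m[:355]=0;m[382:]=0;m[:,:322]=0;m[:,375:]=0
print(blobs(im,m,20)); A=tri([(calibration('side'),(260+241/3,240+121/3)),(calibration('top'),(340+121/3,105+152/3)),(c2,(345,368))])
print('A',A,W2P(A[0]).round(4)); w=plane(c2,(345,368),.079);print('A w2',W2P(w).round(4))
# edges: base front edge line fit, table edge, tongue edges
g=cv2.cvtColor(im,cv2.COLOR_BGR2GRAY).astype(float)
def rowedge(cols,r0,r1,z):
    pts=[(x,r0+np.argmax(np.abs(np.diff(g[r0:r1,x])))+.5) for x in cols]; W=np.array([plane(c2,p,z) for p in pts]); f=np.polyfit(W[:,1],W[:,0],1);res=np.abs(W[:,0]-np.polyval(f,W[:,1]));f=np.polyfit(W[res<.003,1],W[res<.003,0],1)
    print('edge dx/dy',f[0],'yaw',-np.arctan(f[0]),pts[::8])
rowedge(list(range(218,292,3))+list(range(335,372,3)),208,226,.012)
rowedge(list(range(248,296,3))+list(range(333,384,3)),282,302,.052)
def coledge(rows,a,b,z):
    pts=[(a+np.argmax(np.abs(np.diff(g[y,a:b])))+.5,y) for y in rows]; W=np.array([plane(c2,p,z) for p in pts]); f=np.polyfit(W[:,0],W[:,1],1);print('tongue yaw',np.arctan(f[0]),pts[::8],W2P(W.mean(0)).round(4))
coledge(range(225,280,2),292,306,.052);coledge(range(225,280,2),322,338,.052)
E
```

```text
knobtop (array([ 0.54180646, -0.19198355,  0.07117403]), [0.4753649243433269, 0.4753649243432707]) press [-0.1171  0.0224  0.0712]
knob w2 [ 0.5368 -0.193   0.086 ] press [-0.1222  0.0224  0.086 ]
FL [ 0.5482 -0.1258  0.012 ] press [-0.0968  0.0857  0.012 ]
FR [ 0.583  -0.2882  0.012 ] press [-0.0973 -0.0804  0.012 ]
FL1 [ 0.5458 -0.1244  0.012 ] press [-0.0989  0.0875  0.012 ]
FR1 [ 0.5843 -0.2872  0.012 ] press [-0.0957 -0.0797  0.012 ]
[([344.9, 364.7], [339, 362, 13, 7, 21])]
A (array([ 0.68446377, -0.13292688,  0.07570283]), [2.3860332423018993, 2.7190604269167093, 0.8367437397673232]) [0.0348 0.0498 0.0757]
A w2 [0.0311 0.0503 0.079 ]
edge dx/dy -0.22360907846107134 yaw 0.2199901495002067 [(218, np.float64(217.5)), (242, np.float64(216.5)), (266, np.float64(210.5)), (290, np.float64(218.5)), (356, np.float64(216.5))]
edge dx/dy -0.2192199805445139 yaw 0.21580617391200296 [(248, np.float64(290.5)), (272, np.float64(290.5)), (333, np.float64(295.5)), (357, np.float64(289.5)), (381, np.float64(289.5))]
tongue yaw 0.04780853809487489 [(np.float64(301.5), 225), (np.float64(297.5), 241), (np.float64(298.5), 257), (np.float64(293.5), 273)] [-0.0769  0.0065  0.052 ]
tongue yaw 0.3978512900331595 [(np.float64(325.5), 225), (np.float64(329.5), 241), (np.float64(329.5), 257), (np.float64(335.5), 273)] [-0.0766  0.038   0.052 ]
```

```bash
python3 -m creep '{"commands":[[0,0,21,0,0,0,1],[0,0,21,0,0,0,1],[0,0,21,0,0,0,1],[0,0,0,0,0,0,0.5],[0,0,0,0,0,0,0.15],[0,0,0,0,0,0,0.15],[0,0,0,0,0,0,0.15],[0,0,0,0,0,0,0.15]]}' 25; python3 - <<'E'
from h import *
s=sense();T=toolT(s);print(s['tcp_pos'].round(4),'yaw',np.arctan2(-T[1,0],-T[0,0]),s['force'].round(1),s['gripper_width']*94,s['gripper_force'],T[:3,2].round(3),'press',W2P(s['tcp_pos']).round(4))
E
```

```text
clock: 4.82
tcp_pos: [0.5363, -0.1922, 0.0778]
orientation: [-0.102, 0.995, -0.0, 0.0]
force: [1.1, -0.0, -0.4]
gripper_width: 0.503
gripper_force: 0.0
[ 0.5363 -0.1922  0.0778] yaw 0.2042656795402837 [ 1.1 -0.  -0.4] 47.31514823448118 0.0 [ 0. -0. -1.] press [-0.1225  0.0233  0.0778]
```

```bash
python3 -m creep '{"commands":[[0,0,0,0,0,-0.012,0.15],[0,0,0,0,0,0,0.15],[0,0,0,0,0,0,0.15],[0,0,0,0,0,0,0.15],[0,0,0,0,0,0,0.15],[0,0,0,0,0,0,0.15]]}' 25; python3 - <<'E'
from h import *
s=sense();T=toolT(s);print(s['tcp_pos'].round(4),'yaw',np.arctan2(-T[1,0],-T[0,0]),s['force'].round(1),s['gripper_width']*94,s['gripper_force'],'press',W2P(s['tcp_pos']).round(4))
E
```

```text
clock: 5.58
tcp_pos: [0.5362, -0.1924, 0.0775]
orientation: [-0.108, 0.994, -0.0, 0.0]
force: [1.5, -4.6, -1.8]
gripper_width: 0.232
gripper_force: 25.0
[ 0.5362 -0.1924  0.0775] yaw 0.21610014972660513 [ 1.5 -4.6 -1.8] 21.82936347815259 24.999678432941437 press [-0.1226  0.0231  0.0775]
```

```bash
cat > st.py <<'E'
from h import *
s=sense();T=toolT(s);print('t',round(s['clock'],2),'press',(W2P(s['tcp_pos'])*1e3).round(2),'F press',(PR.T@s['force']).round(1),'w',round(s['gripper_width']*94,2),'yaw',round(np.arctan2(-T[1,0],-T[0,0]),4))
E
python3 -m creep '{"commands":[[0,6,0,0,0,0,0.15],[0,6,0,0,0,0,0.15],[0,0,0,0,0,0,0.15]]}' 40 >/dev/null; python3 st.py
for i in 1; do python3 -m creep '{"commands":[[0,2,0,0,0,0,0.15],[0,0,0,0,0,0,0.15]]}' >/dev/null; python3 st.py; done
python3 -m creep '{"commands":[[0,1.5,0,0,0,0,0.15],[0,0,0,0,0,0,0.15]]}' >/dev/null; python3 st.py
```

```text
t 5.95 press [-122.61   36.3    77.45] F press [ 0.  -0.6 -0.9] w 21.39 yaw 0.2167
t 6.2 press [-122.61   37.6    77.47] F press [ 0.3 -3.5 -1.6] w 21.21 yaw 0.2163
t 6.45 press [-122.61   38.92   77.46] F press [ 0.1 -3.2 -2.3] w 21.12 yaw 0.2162
```

```bash
python3 -m creep '{"commands":[[0,1,0,0,0,0,0.15],[0,0,0,0,0,0,0.15]]}' >/dev/null; python3 st.py
python3 -m creep '{"commands":[[0,1,0,0,0,0,0.15],[0,0,0,0,0,0,0.15]]}' >/dev/null; python3 st.py
python3 -m creep '{"commands":[[0,1,0,0,0,0,0.15],[0,0,0,0,0,0,0.15]]}' >/dev/null; python3 st.py
```

```text
t 6.7 press [-122.61   39.92   77.5 ] F press [ 2.5 -3.4 -2.4] w 21.34 yaw 0.2162
t 6.95 press [-122.59   40.98   77.48] F press [ 0.8 -4.4 -2.1] w 21.01 yaw 0.2162
t 7.2 press [-122.58   41.11   77.56] F press [ 1.6 -6.1 -3.1] w 21.1 yaw 0.2163
```

```bash
python3 -m creep '{"commands":[[0,1,0,0,0,0,0.15],[0,0,0,0,0,0,0.15]]}' >/dev/null; python3 st.py
python3 -m creep '{"commands":[[0,1,0,0,0,0,0.15],[0,0,0,0,0,0,0.15]]}' >/dev/null; python3 st.py
```

```text
t 7.45 press [-122.57   41.28   77.63] F press [  0.9 -10.3  -5.9] w 21.04 yaw 0.2163
t 7.7 press [-122.53   41.45   77.67] F press [  1.9 -13.4  -6.2] w 20.68 yaw 0.2164
```

```bash
python3 -m creep '{"commands":[[0,-6,0,0,0,0,0.15],[0,-6,0,0,0,0,0.15],[0,0,0,0,0,0,0.15],[-5,0,0,0,0,0,0.15],[-4,0,0,0,0,0,0.15],[0,0,0,0,0,0,0.15]]}' >/dev/null; python3 st.py
python3 -m creep '{"commands":[[-2,0,0,0,0,0,0.15],[0,0,0,0,0,0,0.15]]}' >/dev/null; python3 st.py
python3 -m creep '{"commands":[[-1,0,0,0,0,0,0.15],[0,0,0,0,0,0,0.15]]}' >/dev/null; python3 st.py
python3 -m creep '{"commands":[[-1,0,0,0,0,0,0.15],[0,0,0,0,0,0,0.15]]}' >/dev/null; python3 st.py
```

```text
t 8.45 press [-114.01   32.45   77.31] F press [-3.2  3.   3.6] w 21.12 yaw 0.2167
t 8.7 press [-112.51   32.44   77.31] F press [-4.6  3.2  5.6] w 21.23 yaw 0.2167
t 8.95 press [-112.46   32.45   77.26] F press [-8.7  3.5  6.6] w 21.55 yaw 0.217
t 9.2 press [-112.4    32.43   77.23] F press [-12.4   4.    9.9] w 21.09 yaw 0.2172
```

```bash
sed -i 's/^O=.*//; s/^YAW=.2137; O=.*/YAW=.2165; O=np.array([.661,-.189,0])/' h.py; sed -n '/YAW=/p' h.py; python3 st.py
python3 -m creep '{"commands":[[7,-1,0,0,0,0,0.15],[8,-1,0,0,0,0,0.15],[0,0,0,0,0,0,0.15],[0,0,0,0,0,0,0.15]]}' >/dev/null; python3 st.py
```

```text
YAW=.2165; O=np.array([.661,-.189,0])
t 9.2 press [-112.31   32.74   77.23] F press [-12.4   4.1   9.9] w 21.09 yaw 0.2172
t 9.7 press [-124.39   30.58   77.39] F press [0.6 4.1 1.8] w 21.4 yaw 0.2162
```

```bash
python3 -m creep '{"commands":[[2,2.3,0,0,0,0,0.15],[0,0,0,0,0,0,0.15],[0,0,0,0,0,0,0.15]]}' >/dev/null; python3 st.py
```

```text
t 10.07 press [-126.13   31.39   77.53] F press [ 3.8 -2.9 -5. ] w 21.3 yaw 0.2162
```

```bash
sed -i 's/^PR=.*/&\nO=O+PR@np.array([-.0024,.00145,0])/' h.py
python3 -m creep '{"commands":[[0,0,0,0,0,0,0.7],[0,0,0,0,0,0,0.7],[0,0,0,0,0,0,0.7],[0,0,0,0,0,0,0.7]]}' >/dev/null; python3 st.py
python3 -m creep '{"commands":[[0,0,-20,0,0,0,0.7],[0,0,-50,0,0,0,0.7],[0,0,-50,0,0,0,0.7],[0,0,-50,0,0,0,0.7],[0,0,-50,0,0,0,0.7],[0,0,-40,0,0,0,0.7],[0,0,0,0,0,0,0.7]]}' >/dev/null; python3 st.py
python3 - <<'E'
from h import *
for n in('side','top'): cv2.imwrite(f'pics/{n}1.png',read_camera(n)[:,:,::-1])
cs,ct=calibration('side'),calibration('top')
for n,r,c in(("side",(235,330,265,380),cs),("top",(120,215,370,440),ct)):
    im=cv2.imread(f'pics/{n}1.png').max(2); m=np.zeros_like(im); m[r[0]:r[1],r[2]:r[3]]=im[r[0]:r[1],r[2]:r[3]]<60
    print(n,blobs(im,m),'exp ball,knob,A',proj(c,[P2W((-.02,0,.278)),P2W((-.124,.03,.086)),P2W((.032,.06,.08))]).round(1))
a=cv2.imread('pics/side1.png')[240:360,260:400];b=cv2.imread('pics/top1.png')[105:225,340:460]
cv2.imwrite('pics/crop1.png',np.hstack([cv2.resize(a,(420,360),interpolation=2),cv2.resize(b,(360,360),interpolation=2)]))
print(P2W((-.02,0,.278)))
E
```

```text
t 10.57 press [-124.25   31.16   77.48] F press [-0.4 -0.2 -0.2] w 58.17 yaw 0.2163
t 11.45 press [-123.06   30.15  343.3 ] F press [ 0.1 -0.1 -0. ] w 66.17 yaw 0.2164
side [([265.6, 236.1], [265, 235, 3, 4, 8]), ([311.8, 263.8], [303, 258, 16, 13, 143]), ([282.6, 267.4], [279, 263, 8, 10, 61])] exp ball,knob,A [[311.1 263.8]
 [281.2 265.5]
 [339.  275.3]]
top [([406.3, 152.8], [405, 151, 4, 5, 9]), ([418.0, 189.2], [412, 181, 17, 13, 60])] exp ball,knob,A [[409.2 154. ]
 [397.5 200.4]
 [376.7 157.3]]
[ 0.63881144 -0.19239565  0.278     ]
```

View pics/crop1.png

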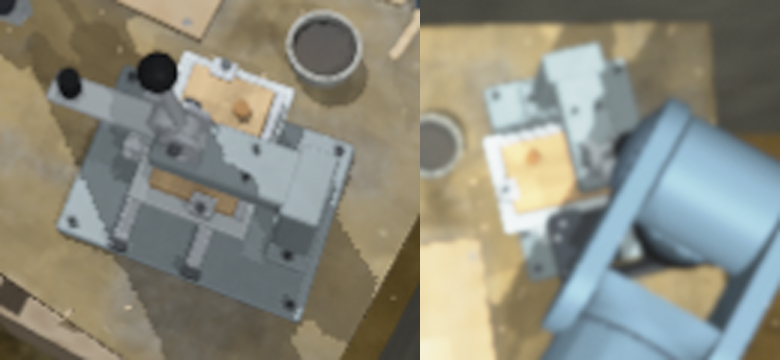

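The press coordinates now come from the slide stops. Button A appears at side (340.3,275.7), where I predicted (339,275.3), and the ball at (311.8,263.8), predicted (311.1,263.8). Next I go over the ball and grip it.

```bash
python3 -m creep '{"commands":[[-51,-15,0,0,0,0,0.7],[-52,-15,0,0,0,0,0.7],[0,0,0,0,0,0,0.7],[0,0,22,0,0,0,0.7],[0,0,22,0,0,0,0.7],[0,0,21,0,0,0,0.5],[0,0,0,0,0,0,0.2],[0,0,0,0,0,0,0.2]]}' 40 >/dev/null; python3 st.py
python3 -m creep '{"commands":[[0,0,0,0,0,0,0.2],[0,0,0,0,0,0,0.2],[0,0,0,0,0,0,0.2]]}'; python3 st.py
```

```text
t 12.55 press [-21.11   0.91 273.18] F press [-0.6  0.5 -0. ] w 38.85 yaw 0.2161
clock: 12.92
tcp_pos: [0.6381, -0.1932, 0.2737]
orientation: [-0.108, 0.994, -0.002, 0.001]
force: [1.6, -4.6, -1.0]
gripper_width: 0.322
gripper_force: 40.0
t 12.93 press [-20.91  -0.67 273.75] F press [ 0.5 -4.9 -1. ] w 30.28 yaw 0.2155
```

```bash
python3 -m creep '{"commands":[[9.7,0,2.6,0,0,0,0.2],[9.7,0,2.6,0,0,0,0.2],[9.1,0,4.2,0,0,0,0.2],[9.1,0,4.2,0,0,0,0.2],[8.2,0,5.8,0,0,0,0.2],[8.2,0,5.8,0,0,0,0.2],[7.1,0,7.1,0,0,0,0.2],[7.1,0,7.1,0,0,0,0.2]]}' >/dev/null; python3 st.py
python3 -m creep '{"commands":[[5.8,0,8.2,0,0,0,0.2],[5.8,0,8.2,0,0,0,0.2],[4.2,0,9.1,0,0,0,0.2],[4.2,0,9.1,0,0,0,0.2],[2.6,0,9.7,0,0,0,0.2],[2.6,0,9.7,0,0,0,0.2],[0.9,0,10,0,0,0,0.2],[0.9,0,10,0,0,0,0.2]]}' >/dev/null; python3 st.py
python3 -m creep '{"commands":[[0,0,0,0,0,0,0.2],[0,0,0,0,0,0,0.2]]}' >/dev/null; python3 st.py; python3 - <<'E'
from h import *
cv2.imwrite('pics/side2.png',read_camera('side')[:,:,::-1]);c=calibration('side')
print([(d,proj(c,[P2W((-.115*np.cos(d),0,.165+.115*np.sin(d)))])[0].round(1).tolist()) for d in(.2,.1,0,-.1)])
im=cv2.imread('pics/side2.png');m=np.zeros(im.shape[:2]);m[235:330,255:350]=im.max(2)[235:330,255:350]<45;print(blobs(im,m))
cv2.imwrite('pics/crop2.png',cv2.resize(im[220:340,240:400],(640,480),interpolation=2))
E
```

```text
t 13.93 press [-90.93  -0.57 237.99] F press [-14.8   0.7  20.9] w 26.7 yaw 0.2161
t 14.93 press [-131.68    0.28  156.21] F press [-59.6  -6.8  15.2] w 19.47 yaw 0.2171
t 15.18 press [-131.92    0.38  154.73] F press [-57.6  -8.1   9.8] w 19.74 yaw 0.2164
[(0.2, [277.0, 263.9]), (0.1, [276.8, 265.3]), (0, [277.0, 266.7]), (-0.1, [277.7, 268.3])]
[([271.4, 250.6], [255, 237, 29, 20, 125]), ([285.0, 249.5], [284, 246, 3, 8, 10]), ([279.3, 265.9], [272, 259, 14, 14, 78]), ([262.3, 275.0], [255, 264, 15, 25, 237])]
```

View pics/crop2.png

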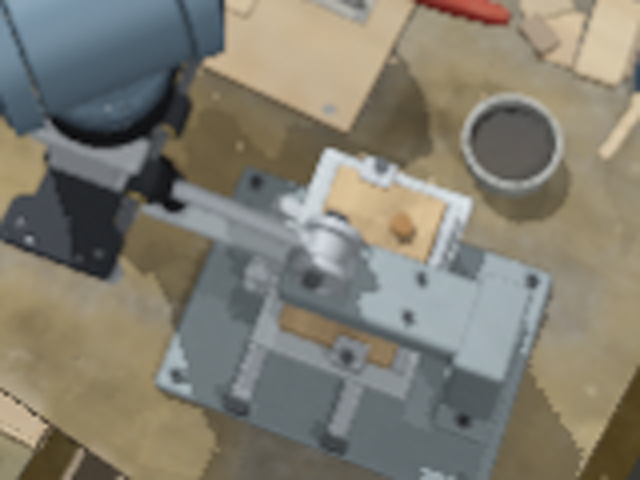

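The crop shows the lever roughly level at about (230,215) in crop pixels. The finger pads have slid forward along the ball, as the width of 19.7 and the pull of 58 N show. I'll relax the grip so the compliant arm springs back onto the ball.

```bash
python3 -m creep '{"commands":[[0,0,0,0,0,0,0.2],[0,0,0,0,0,0,0.2]]}' 8; python3 st.py; python3 - <<'E'
from h import *
cv2.imwrite('pics/side3.png',read_camera('side')[:,:,::-1])
print(toolT()[:3,2].round(3))
im=cv2.imread('pics/side3.png');m=np.zeros(im.shape[:2]);m[235:330,255:350]=im.max(2)[235:330,255:350]<45;print(blobs(im,m))
E
```

```text
clock: 15.48
tcp_pos: [0.5391, -0.2143, 0.1579]
orientation: [-0.107, 0.994, -0.0, -0.006]
force: [-13.2, -9.4, 4.4]
gripper_width: 0.327
gripper_force: 8.9
t 15.47 press [-1.2204e+02  2.0000e-02  1.5786e+02] F press [-14.9  -6.3   4.4] w 30.76 yaw 0.2149
[-0.011 -0.002 -1.   ]
[([273.1, 249.9], [255, 237, 32, 20, 139]), ([288.8, 247.8], [287, 244, 4, 8, 12]), ([267.4, 273.5], [255, 261, 31, 29, 336])]
```

```bash
python3 -m creep '{"commands":[[-3,0,0,0,0,0,0.2],[-3,0,0,0,0,0,0.2],[0,0,0,0,0,0,0.2]]}' 12 >/dev/null; python3 st.py; python3 - <<'E'
from h import *
s=sense();c=calibration('wrist');np.save('w3.npy',c,allow_pickle=True);cv2.imwrite('pics/w3.png',read_camera('wrist')[:,:,::-1])
print(proj(c,[s['tcp_pos'],P2W((-.115,0,.165)),P2W((-.11,0,.2))]).round(1),(PR.T@toolT(s)[:3,2]).round(3))
E
```

```text
t 15.9 press [-1.1441e+02 -1.1000e-01  1.5879e+02] F press [-15.1  -6.    5.4] w 31.11 yaw 0.2159
[[313.4 252.2]
 [313.5 256.2]
 [313.  300.8]] [-0.01  -0.001 -1.   ]
```

View pics/w3.png

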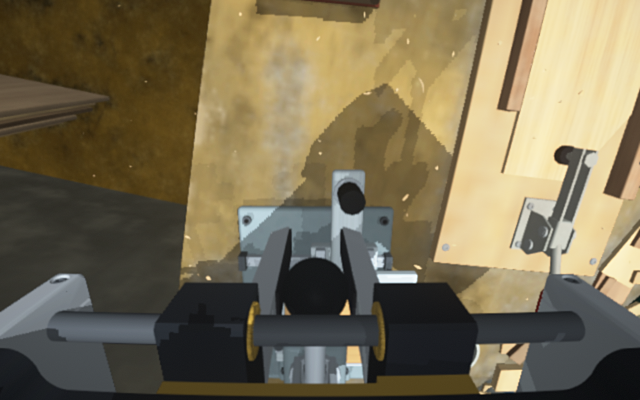

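The wrist view shows the ball at about col 315, rows 258 to roughly 320, centred near (315,288). That is well below the level-arm prediction of row 256, so the lever lags. I'll work out the angle from the ray and the lever's circle.

```bash
cat >> h.py <<'E'
def ballfit(im):
    # ball's visible upper outline between the fingers: dark pixels, per-column first dark row, circle fit
    d=im.max(2)<40; pts=[]
    for x in range(296,334):
        col=d[225:310,x]; 
        for i in range(len(col)-8):
            if col[i:i+8].all(): pts.append((x,225+i)); break
    P=np.array(pts,float); 
    A=np.c_[2*P,np.ones(len(P))]; x=np.linalg.lstsq(A,(P**2).sum(1),rcond=None)[0]
    r=np.sqrt(x[2]+x[0]**2+x[1]**2); return x[:2],r,np.abs(np.hypot(*(P-x[:2]).T)-r).mean()
def leverang(c,p):
    o,v=ray(c,p);o=W2P(o);v=PR.T@v
    t=np.linspace(.05,.4,70001);X=o+t[:,None]*v; e=np.abs(np.hypot(X[:,0],X[:,2]-.165)-.115); i=e.argmin()
    # nearest crossing to the camera and its elevation
    k=np.where(e<2e-5)[0]; return [(X[j]*1e3).round(1).tolist()+[round(float(1.3963-np.arctan2(X[j,2]-.165,-X[j,0])),3)] for j in (k[0],k[-1])] if len(k) else (X[i],e[i])
E
python3 - <<'E'
from h import *
c=np.load('w3.npy',allow_pickle=True).item();im=cv2.imread('pics/w3.png');p,r,e=ballfit(im);print(p,r,e)
print(leverang(c,p)); print(leverang(c,(315,288)))
E
```

```text
[314.74343426 290.08432126] 31.72742195882599 0.2752821888457993
[[-111.4, 0.8, 193.4, 1.146], [-18.8, 0.3, 51.5, 2.803]]
[[-111.8, 0.9, 192.1, 1.158], [-21.5, 0.6, 52.0, 2.779]]
```

```bash
cat > ang.py <<'E'
import sys;from h import *
s=sense();c=calibration('wrist');im=read_camera('wrist')[:,:,::-1];cv2.imwrite('pics/%s.png'%sys.argv[1],im)
p,r,e=ballfit(im);print('ball px',p.round(1),'r',round(r,1),'err',round(e,2),leverang(c,p)[0]);
E
python3 -m creep '{"commands":[[1,0,7,0,0,0,0.2],[1,0,7,0,0,0,0.2],[1,0,7,0,0,0,0.2],[0,0,0,0,0,0,0.2]]}' 15 >/dev/null; python3 st.py; python3 ang.py w4
```

```text
t 16.45 press [-1.1524e+02 -1.0000e-01  1.3789e+02] F press [-4.8 -6.1  2.2] w 31.11 yaw 0.2161
ball px [314.5 284. ] r 29.0 err 0.23 [-114.9, 0.7, 170.9, 1.345]
```

```bash
python3 -m creep '{"commands":[[0,0,4,0,0,0,0.2],[0,0,3,0,0,0,0.2],[0,0,0,0,0,0,0.2]]}' 15 >/dev/null; python3 st.py; python3 ang.py w5; python3 - <<'E'
from h import *
s=sense();print(s['moment'],s['tau'].round(1))
E
```

```text
t 16.88 press [-1.1504e+02 -1.0000e-01  1.3112e+02] F press [-4.3 -6.8  1.5] w 30.86 yaw 0.2163
ball px [314.6 286. ] r 31.2 err 0.2 [-115.0, 0.8, 166.4, 1.384]
[-0.90215169  0.35815462  0.02101007] [  4.7 -35.8 -27.4   1.6   0.2   0. ]
```

```bash
python3 -m creep '{"commands":[[0,0,3,0,0,0,0.2],[0,0,0,0,0,0,0.2],[0,0,0,0,0,0,0.2]]}' 15 >/dev/null; python3 st.py; python3 ang.py w6;  python3 -m creep '{"commands":[[-1.7,0,-20,0,0,0,0.2],[-5.2,0,-19.4,0,0,0,0.2],[-8.5,0,-18.2,0,0,0,0.2],[-11.5,0,-16.4,0,0,0,0.2],[-14.2,0,-14.2,0,0,0,0.2],[-16.4,0,-11.5,0,0,0,0.2],[-18.2,0,-8.5,0,0,0,0.2],[-18,0,-5,0,0,0,0.2]]}' 15 >/dev/null; python3 st.py; python3 ang.py w7
```

```text
t 17.3 press [-1.1486e+02 -1.1000e-01  1.2828e+02] F press [-4.5 -7.   1.3] w 31.14 yaw 0.2162
ball px [314.8 287.3] r 32.6 err 0.22 [-115.0, 0.8, 165.0, 1.396]
t 18.35 press [-19.82  -0.66 242.29] F press [ 0.1 -7.9 -2.4] w 30.84 yaw 0.2155
ball px [314.5 279. ] r 27.6 err 0.31 [-23.7, 0.2, 277.6, 0.033]
```

```bash
python3 -m creep '{"commands":[[0,0,0,0,0,0,0.65],[0,0,0,0,0,0,0.65],[0,0,0,0,0,0,0.65],[0,0,-30,0,0,0,0.65],[0,0,-35,0,0,0,0.65],[0,0,-35,0,0,0,0.65],[0,0,0,0,0,0,0.65]]}' 25 >/dev/null; python3 st.py; python3 -m creep '{"commands":[[52,14,0,0,0,0,0.65],[52,15,0,0,0,0,0.65],[0,0,0,0,0,0,0.65]]}' >/dev/null; python3 st.py
```

```text
t 19.27 press [-18.9    0.6  344.91] F press [ 0.5  0.5 -0.3] w 60.74 yaw 0.2164
t 19.65 press [-126.62   31.88  338.44] F press [ 1.2 -0.3  0.4] w 61.07 yaw 0.215
```

```bash
python3 -m creep '{"commands":[[0,0,50,0,0,0,0.65],[0,0,55,0,0,0,0.65],[0,0,55,0,0,0,0.65],[0,0,0,0,0,0,0.65],[0,0,0,0,0,0,0.65]]}' >/dev/null; python3 st.py; python3 - <<'E'
from h import *
c=calibration('wrist');im=read_camera('wrist')[:,:,::-1];cv2.imwrite('pics/w8.png',im)
m=im.max(2)<40; m[:150]=0;m[270:]=0;m[:,:270]=0;m[:,380:]=0;print(blobs(im,m,60))
print(proj(c,[P2W((-.124,.03,.086)),P2W((-.124,.03,.052))]).round(1))
E
```

```text
t 20.27 press [-122.62   29.37  182.92] F press [0.3 0.5 1.1] w 61.09 yaw 0.2164
[([316.1, 197.9], [306, 184, 22, 28, 499]), ([370.1, 253.9], [364, 230, 16, 40, 329])]
[[314.9 200.9]
 [315.  190.8]]
```

```bash
python3 -m creep '{"commands":[[1,0.5,50,0,0,0,0.65],[0,0,40,0,0,0,0.65],[0,0,14,0,0,0,0.65],[0,0,0,0,0,0,0.3],[0,0,0,0,0,0,0.15],[0,0,0,0,0,0,0.15],[0,0,0,0,0,0,0.15],[0,0,0,0,0,0,0.15]]}' 40 >/dev/null; python3 st.py; python3 -m creep '{"commands":[[0,0,0,0,0,0,0.15],[0,0,0,0,0,0,0.15]]}' 40 >/dev/null; python3 st.py
```

```text
t 21.32 press [-124.32   30.05   78.02] F press [-0.3 -0.3  2.2] w 21.47 yaw 0.2163
t 21.57 press [-124.32   30.06   77.93] F press [-0.6 -1.1  4.4] w 21.17 yaw 0.2163
```

```bash
python3 -m creep '{"commands":[[4,-7.5,0,0,0,0,0.15],[4,-7.5,0,0,0,0,0.15],[4,-7.5,0,0,0,0,0.15],[4,-7.5,0,0,0,0,0.15],[4,-7.5,0,0,0,0,0.15],[4,-7.5,0,0,0,0,0.15],[4,-7.5,0,0,0,0,0.15],[4,-7.5,0,0,0,0,0.15]]}' >/dev/null; python3 -m creep '{"commands":[[0,0,0,0,0,0,0.15]]}' >/dev/null; python3 st.py
```

```text
t 22.7 press [-155.93  -29.68   77.8 ] F press [2.7 1.3 4.2] w 21.24 yaw 0.2155
```

```bash
python3 -m creep '{"commands":[[0.8,-0.5,0,0,0,0,0.15],[0,0,0,0,0,0,0.15]]}' >/dev/null; python3 st.py; python3 -m creep '{"commands":[[0,0,0,0,0,0,0.65],[0,0,0,0,0,0,0.65],[0,0,0,0,0,0,0.65],[0,0,-30,0,0,0,0.65],[0,0,-50,0,0,0,0.65],[0,0,-55,0,0,0,0.65],[0,0,-60,0,0,0,0.65],[0,0,-60,0,0,0,0.65]]}' 15 >/dev/null; python3 st.py
python3 - <<'E'
from h import *
cs,ct=calibration('side'),calibration('top')
for n in('side','top'): cv2.imwrite(f'pics/{n}4.png',read_camera(n)[:,:,::-1])
a=cv2.imread('pics/side4.png')[240:360,260:400];b=cv2.imread('pics/top4.png')[105:225,340:460]
cv2.imwrite('pics/crop4.png',np.hstack([cv2.resize(a,(420,360),interpolation=2),cv2.resize(b,(360,360),interpolation=2)]))
for c in(cs,ct): print('ball knob Btop(home) panelcorners',proj(c,[P2W(p) for p in[(-.02,0,.278),(-.156,-.03,.086),(-.032,-.06,.074),(.024,.03,.07),(-.056,-.09,.07)]]).round(1).tolist())
E
```

```text
t 22.95 press [-156.78  -29.75   77.75] F press [3.1 2.1 5.8] w 21.06 yaw 0.2161
t 23.95 press [-157.99  -29.58  333.77] F press [ 0.4 -0.6  0.3] w 61.06 yaw 0.216
ball knob Btop(home) panelcorners [[311.1, 263.8], [261.4, 281.7], [300.7, 309.6], [332.5, 285.6], [287.9, 317.7]]
ball knob Btop(home) panelcorners [[409.2, 154.0], [417.9, 205.8], [416.4, 167.9], [385.8, 158.2], [426.7, 173.0]]
```

View pics/crop4.png

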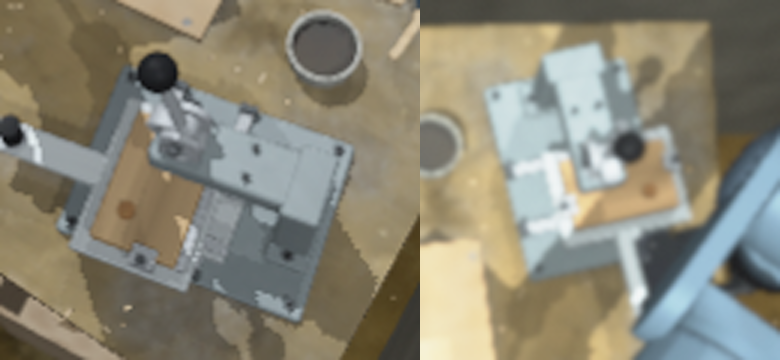

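Button B is seen at side (302.3,310), predicted home at (300.7,309.6), and at top (416.3,168.3), predicted (416.4,167.9). It is down flush and the slide has moved as intended. Back to the lever for button A.

```bash
python3 -m creep '{"commands":[[-45,9.7,-2,0,0,0,0.65],[-46,9.7,-2,0,0,0,0.65],[-46,9.7,-2,0,0,0,0.65],[0,0,0,0,0,0,0.65],[0,0,0,0,0,0,0.65]]}' 12 >/dev/null; python3 st.py
```

```text
t 24.68 press [-21.1   -0.82 337.09] F press [0.  0.6 0.3] w 61.22 yaw 0.2161
```

```bash
python3 -m creep '{"commands":[[-1,0,18,0,0,0,0.65],[0,0,18,0,0,0,0.65],[0,0,18,0,0,0,0.4],[0,0,0,0,0,0,0.2],[0,0,0,0,0,0,0.2],[0,0,0,0,0,0,0.2],[0,0,0,0,0,0,0.2]]}' 15 >/dev/null; python3 st.py; python3 ang.py w9
```

```text
t 25.55 press [-19.26  -0.93 284.94] F press [-0.2  0.4 -0.2] w 31.66 yaw 0.2163
ball px [315.3 250.9] r 26.4 err 0.28 [-17.0, 0.2, 278.8, -0.026]
```

```bash
python3 -m creep '{"commands":[[9.7,0,2.6,0,0,0,0.2],[9.7,0,2.6,0,0,0,0.2],[9.1,0,4.2,0,0,0,0.2],[9.1,0,4.2,0,0,0,0.2],[8.2,0,5.8,0,0,0,0.2],[8.2,0,5.8,0,0,0,0.2],[7.1,0,7.1,0,0,0,0.2],[7.1,0,7.1,0,0,0,0.2]]}' 15 >/dev/null; python3 st.py; python3 ang.py w10
```

```text
t 26.6 press [-88.66  -0.63 245.32] F press [1.3 3.1 5.2] w 30.8 yaw 0.216
ball px [315.6 257.1] r 25.3 err 0.19 [-84.3, 0.7, 243.2, 0.649]
```

```bash
python3 -m creep '{"commands":[[5.4,0,8.2,0,0,0,0.2],[5.4,0,8.2,0,0,0,0.2],[3.7,0,9.1,0,0,0,0.2],[3.7,0,9.1,0,0,0,0.2],[0,0,0,0,0,0,0.2]]}' 15 >/dev/null; python3 st.py; python3 ang.py w11
```

```text
t 27.27 press [-107.76   -0.47  209.12] F press [-4.7  2.3  3.4] w 31.03 yaw 0.2158
ball px [315.4 259. ] r 28.1 err 0.21 [-104.9, 0.8, 212.1, 0.974]
```

```bash
python3 -m creep '{"commands":[[3.2,0,9,0,0,0,0.2],[2.2,0,9,0,0,0,0.2],[1.3,0,9,0,0,0,0.2],[0.5,0,9,0,0,0,0.2],[0,0,0,0,0,0,0.2]]}' 15 >/dev/null; python3 st.py; python3 ang.py w12
```

```text
t 27.95 press [-113.6    -0.43  173.1 ] F press [-2.7  2.1  2.5] w 31.33 yaw 0.2163
ball px [315.8 253.4] r 25.4 err 0.24 [-114.5, 1.0, 176.2, 1.298]
```

```bash
cat >> h.py <<'E'
from scipy.optimize import brentq
def topang(c,im):
    "lever angle from the ball's top outline row (columns about its middle), known radius 16 mm"
    p,r,e=ballfit(im); x0=p[0]; row=p[1]-r
    def f(th):
        el=1.3963-th; P=P2W((-.115*np.cos(el),0,.165+.115*np.sin(el))); o,v=ray(c,(x0,row)); d=P-o; L=np.linalg.norm(d)
        R=cv2.Rodrigues(c['rvec'])[0]; dc=R@d; vc=R@v
        return np.arctan2(dc[1],dc[2])-np.arcsin(.016/np.hypot(dc[1],dc[2]))-np.arctan2(vc[1],vc[2])
    g=np.linspace(-.2,1.7,200);F=[f(t) for t in g]; return row,[round(brentq(f,g[i],g[i+1]),3) for i in range(199) if F[i]*F[i+1]<0]
E
cat >> ang.py <<'E'
np.save('c_%s.npy'%sys.argv[1],c,allow_pickle=True);print('top-edge',topang(c,im))
E
python3 - <<'E'
from h import *
c=np.load('w3.npy',allow_pickle=True).item();print(topang(c,cv2.imread('pics/w3.png')))
E
python3 ang.py w13
python3 - <<'E'
from h import *
im=cv2.imread('pics/w13.png'); cv2.imwrite('pics/crop13.png',cv2.resize(im[200:350,220:420],(800,600),interpolation=2))
E
```

```text
(np.float64(258.3568993048848), [1.135])
ball px [315.8 253.4] r 25.4 err 0.24 [-114.4, 1.0, 176.7, 1.294]
top-edge (np.float64(228.0170507736692), [1.27])
```

View pics/crop13.png

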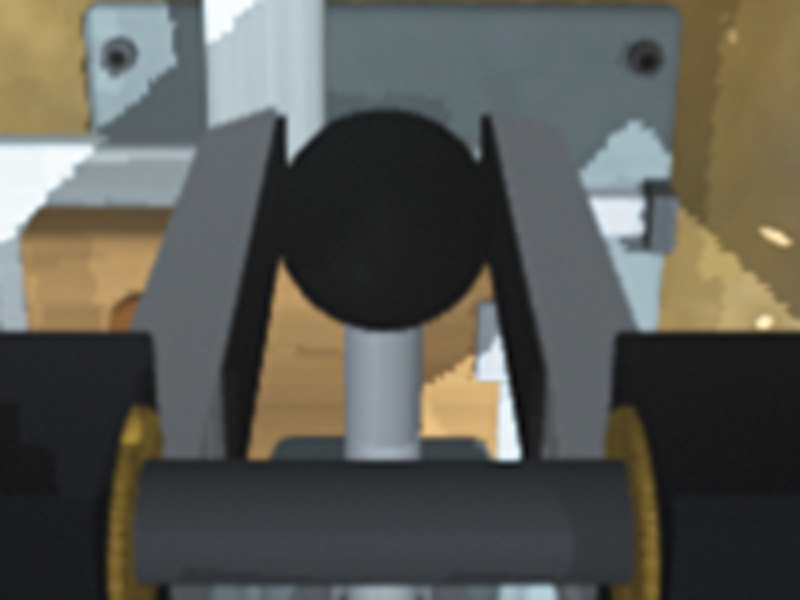

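The crop shows the whole ball between the pads, centred at crop (384,219), that is image (316,254.8) with radius 27.5. The lever angle is about 1.28, so roughly 13 mm remain.

```bash
sed -i 's/col=d\[225:310,x\]/col=d[205:310,x]/; s/pts.append((x,225+i))/pts.append((x,205+i))/' h.py
cat >> ang.py <<'E'
d=im.max(2)<40
b=[]
for x in range(308,324):
    col=np.where(d[int(p[1]):330,x]==0)[0]
    if len(col): b.append(int(p[1])+col[0])
t=p[1]-r; bm=np.percentile(b,80); print('top',round(t,1),'bottom',bm,'mid ang',leverang(c,(p[0],(t+bm)/2))[0])
E
python3 -m creep '{"commands":[[0.5,0,6,0,0,0,0.2],[0.3,0,6,0,0,0,0.2],[0,0,0,0,0,0,0.2],[0,0,0,0,0,0,0.2]]}' 15 >/dev/null; python3 st.py; python3 ang.py w14
```

```text
t 28.55 press [-113.61   -0.54  162.34] F press [-0.6  4.   2.5] w 31.28 yaw 0.2163
ball px [316. 254.] r 26.3 err 0.21 [-115.0, 1.0, 167.3, 1.376]
top-edge (np.float64(227.72219922932527), [1.355])
top 227.7 bottom 282.0 mid ang [-115.0, 1.0, 168.3, 1.368]
```

```bash
python3 -m creep '{"commands":[[0.5,0,3.5,0,0,0,0.2],[0,0,0,0,0,0,0.2],[0,0,0,0,0,0,0.2],[0,0,0,0,0,0,0.2]]}' 15 >/dev/null; python3 st.py; python3 ang.py w15; python3 - <<'E'
from h import *
im=cv2.imread('pics/w15.png'); cv2.imwrite('pics/crop15.png',cv2.resize(im[200:350,220:420],(800,600),interpolation=2))
cs=calibration('side');sd=read_camera('side')[:,:,::-1];cv2.imwrite('pics/side5.png',sd)
for e in(.1,.05,0,-.05,-.1):print(e,proj(cs,[P2W((-.06*np.cos(e),0,.165+.06*np.sin(e)))])[0].round(1),end=' ')
E
```

```text
t 29.1 press [-113.65   -0.55  159.1 ] F press [1.8 5.2 1.7] w 30.92 yaw 0.2162
ball px [316.1 254.7] r 26.8 err 0.2 [-115.0, 1.0, 164.8, 1.398]
top-edge (np.float64(227.92428206256142), [1.38])
top 227.9 bottom 282.0 mid ang [-115.0, 1.0, 165.1, 1.395]
0.1 [297.3 273.3] 0.05 [297.3 273.6] 0 [297.3 274. ] -0.05 [297.4 274.4] -0.1 [297.6 274.8]
```

View pics/crop15.png

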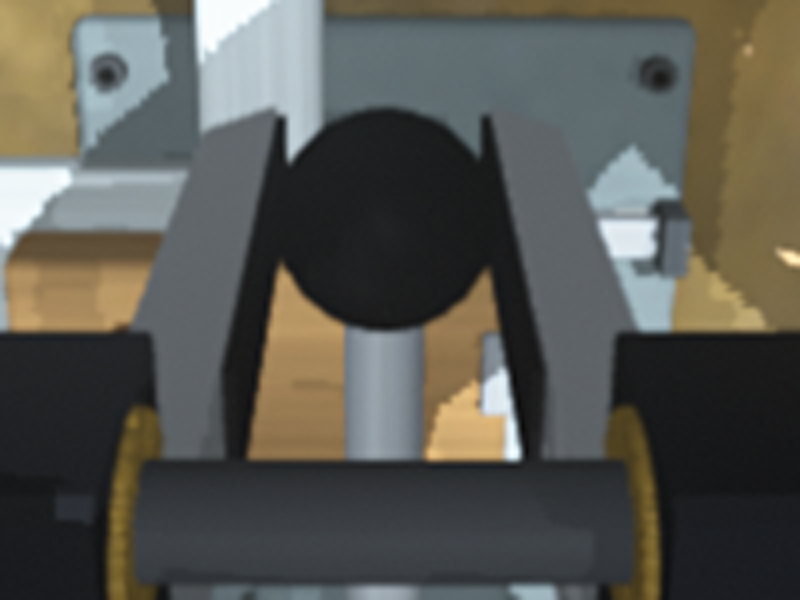

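The ball sits between the pads, centred at about image (316,255), which puts the lever at 1.395 to 1.40. I'll hold and check for drift, then hand in.

```bash
python3 -m creep '{"commands":[[0,0,0,0,0,0,0.2],[0,0,0,0,0,0,0.2],[0,0,0,0,0,0,0.2],[0,0,0,0,0,0,0.2],[0,0,0,0,0,0,0.2],[0,0,0,0,0,0,0.2],[0,0,0,0,0,0,0.2],[0,0,0,0,0,0,0.2]]}' 15 >/dev/null; python3 st.py; python3 ang.py w16
```

```text
t 30.2 press [-113.66   -0.56  159.12] F press [1.9 4.8 2.3] w 31.25 yaw 0.2162
ball px [316.  254.6] r 26.7 err 0.19 [-115.0, 1.0, 164.7, 1.399]
top-edge (np.float64(227.89888342829087), [1.381])
top 227.9 bottom 282.0 mid ang [-115.0, 1.0, 165.1, 1.395]
```

```bash
python3 -c "
from workcell import *
print(close_job())"
```

```text
the job is handed in; nothing more can be done
None
```

I pressed the front-right button and then the rear-left one, and handed the job in at about 30 s, still holding the lever by its ball at about 1.40 rad (level). The first button looked home in the camera views; the second was under the ram and I judged it only from the lever angle. On the first press the fingers slipped forward on the ball and the wrist force reached about 60 N, under the 120 N limit; I eased the grip and finished the stroke.

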